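Level the bench scale with a wedge

ROBOT

A 6-joint arm with a two-finger parallel gripper is mounted at the origin on the work surface. World frame = base frame: x ahead of the robot, y to its left, z up, the work surface at z = 0. Lengths are in mm, angles in degrees, forces in N, time in s.
With the tool pointing down it reaches from about 350 to 850 mm from the base axis. Payload 8.1 kg.
Tool frame: the origin (TCP) lies at the very end of the fingers, on their centre line; the grasp point (between the pads) lies 19 mm behind it; z points along the fingers, y is the line along which they close (so a half turn about z gives the same grasp; the last joint's range is limited). The gripper opens to 93 mm and grips with 3 to 60 N. Pads are 15 mm wide; open, the fingers measure 128 mm over their backs; the gripper's body (75 mm by 188 mm) begins 65 mm behind the grasp point.
Start: joints at [64.378, 7.471, 85.268, -0, 87.261, -4.893], TCP at [212.354, 561.169, 218.635] pointing down, gripper open.
Joint ranges: [-169.43, 169.43], [-51.17, 129.36], [1.28, 143.12], [-76.62, 256.62], [0, 156.53], [-152.29, 152.29]. Speed limits (degrees/s): [136.94, 136.94, 159.86, 180, 180, 180].

INTERFACE

Orientations are given as a 3x3 rotation matrix whose columns are the frame's x, y, z axes.
In Python, from rig import bot gives the robot as it stands. Calls block until the motion is done:
- bot.move_ptp(position, orientation): joint-space move of the TCP to a pose.
- bot.servo_line(position, rotation=None, vel=150): straight line of the TCP; rotation=None keeps the orientation; vel is the mean speed in mm/s.
- bot.move_joints(angles): joint-space move.
- bot.command_gripper(opening): finger opening in mm; the grip force is fixed at half the most; returns when the fingers have stopped.
- bot.dwell(seconds).
- bot.solve_ik(position, orientation): joint angles nearest the present ones, or None.
- bot.camera(name): name is "scene" or "top"; returns a dict with "pixels" (480x640x3 uint8, red, green, blue), "range_z" (480x640 float32, mm along the optical axis (not along the pixel's ray), 0 where there is no reading), "K" (3x3 intrinsics, pixels), "rvec" (rotation vector, rad) and "tvec" (3), from world to camera coordinates, as OpenCV has them. Camera axes: x right, y down, z forward; pixel columns grow to the right and rows downward; lengths in mm; the calibration is good to about 2 mm. A picture is of the moment at which its call begins.
A pose or a line that the arm cannot do raises bot.IKError and nothing moves.
- bot.hand_in(): hands the job in; it is judged then, once.
Readings, each from a call of its own:
- bot.read_clock(): time.
- bot.read_joints(): joint angles.
- bot.read_qvel(): joint speeds.
- bot.read_joint_efforts(): joint torques, N m.
- bot.read_tool_pos(): TCP position.
- bot.read_tool_rot(): TCP orientation.
- bot.read_contact_force(): force on the tool from outside, world axes, zero at the start.
- bot.read_torque(): the same for the moment, N m.
- bot.read_opening(): finger opening in mm.
- bot.read_finger_force(): force on a finger pad.
Only numpy, scipy, OpenCV 4.12 (cv2) and the standard library are available. Lean on these libraries where they do the work, as an engineer would, in place of code of your own. Each camera call takes 0.05 s, during which the arm holds its last target. There are 200 camera calls.

TASK

The bench scale on the back counter sits low at the corner nearest you. Fetch the yellow wedge, set it flat with its thin end under that corner, and ease it in until the orange ball of the level on top rests centred between its two white marks, then let go and leave the wedge holding the corner up. Do not ram or jam the scale, never press on it with the gripper, and leave the other things on the counter where they are.

Things in the scene. Friction and masses are not known exactly. Their poses are not given: they have to be found in the camera images.
- wedge: yellow plastic wedge, 180 mm long, 40 mm wide, 100 g, flat on the counter, left or right, thin end away from the robot. Origin: on its underside below the middle of its thick tail; own x points to the thin end, z up. Tail: block 60 mm long (x -30 to 30 mm), 28 mm high, gripped from above across its 40 mm width. The ramp ahead of it falls 1 in 5.
- wedge_tip (a point): middle of the wedge's thin end, at its underside (wedge x 150 mm). The ramp is 4 mm high here and 28 mm high at x 30 mm, where the weighted tail begins; the wedge balances about 12 mm ahead of its origin.
- scale: bench scale, cannot slide: white casing 280 mm square, steel plate on top, standing cornerwise, low corner to the robot. Origin: on the counter below point corner; own x runs from the low corner to the far corner with the display, z up; the wedge goes in along +x. It rocks about its y diagonal (x 180 mm, 16 mm up), starts 0.05 rad low and meets a hard stop 0.016 rad past level.
- corner (a point): point on the casing's underside at the low corner, 180 mm from the rocking axis, 18 mm inside the casing's tip, 28 mm over the counter when level. Below it a round-ended rubber heel 18 mm across sticks out 4 to 14 mm, unmeasured and different each time; the ramp bears on it, under a load of about 4 to 8 N.
- level_mid (a point): middle of the ball level fixed on the weighing plate (plate top 74 mm over the counter when level): blue open trough 150 x 42 mm along the scale's x, holding an orange ball 20 mm across. Two white marks across the trough, 28 mm apart between inner edges, stand either side of its middle.
- ball (a joint): place of the orange ball along the level, m: 0 centred, negative towards the low corner (about -0.04 at the start), positive towards the display. It moves 0.8 m per rad of tilt and settles in about 1 s; 1 mm of wedge travel in contact moves it about 0.9 mm.
- tape: bystander: roll of brown packing tape lying flat, 96 mm across, 45 mm high. Origin at its middle, at the underside.
- spray: bystander: green bottle, 66 mm across, 190 mm high. Origin at its middle, at the underside.
- gel: bystander: clear bottle with a paper label, 68 mm across, 170 mm high. Origin at its middle, at the underside.
- pot: bystander: brown wooden pen pot, 80 mm across, 100 mm high. Origin at its middle, at the underside.
- calculator: bystander: grey desk calculator lying flat, 150 x 85 x 16 mm. Origin at its middle, at the underside.
- driver: bystander: screwdriver with a red handle, lying flat. Origin at the underside of its middle.
Not all that is in view belongs to the job. Several things have the shape of the wedge; the one meant has the colours described above.

How it is judged (in metres and radians):
On the way:
1. the wedge lies flat with its thin end under the heel of the low corner (x of wedge_tip in the frame of scale between 0.002 and 0.14 m and y of corner in the frame of wedge between -0.018 and 0.018 m and angle between wedge's own z axis and vertical below 0.06 rad and height (world z) of wedge below 0.004 m), for 0.1 s.
At the end, for the whole second after the job is handed in: The ball rests within 4 mm of the middle of the level (wholly between the white marks), the scale is level within 0.006 rad, the wedge lies flat on the counter under the low corner (the heel within 18 mm of the wedge's centre line), carries it, is at rest and released (all of step 1 and value of joint ball between -0.004 and 0.004 m and angle between corner's own z axis and vertical below 0.006 rad and contact force between wedge and scale above 1 N and linear speed of wedge below 0.01 m/s and contact force between the fingers and wedge below 0.1 N); the robot touches nothing.
It fails at once if the scale is rammed or jammed: more than 20 N between wedge and scale (contact force between wedge and scale above 20 N).
It fails at once if the robot presses on the scale with more than 5 N (contact force between any of the fingers, the arm and scale above 5 N).
It fails at once if a bystander is moved more than 30 mm (distance of any of tape, spray, gel, pot, calculator, driver from where it was at the start of the episode above 0.03 m).
It also fails if it takes over 72 s, if anything falls off the work surface, if the arm or the gripper's body presses on something with over 40 N, if the wrist force passes 120 N, or if a joint passes its speed limit or range.

## Working session

There is one attempt and no reset: what is moved stays moved. The work goes in short steps, each a Python script; the robot and the scene stay as the last script left them, time stands still between calls to the robot, and variables do not carry over. Pictures are saved under pics/ and viewed, at most 10 in all, crops included, and the job is handed in when it is done.

```bash
mkdir -p pics; ls
cat > h.py <<'E'
import numpy as np, cv2
from rig import bot
def snap(n):
    c=bot.camera(n); c['R']=cv2.Rodrigues(np.array(c['rvec'],float))[0]; c['t']=np.array(c['tvec'],float).ravel(); return c
def ray(c,uv,z):
    "pixels -> points on plane height z"
    uv=np.atleast_2d(np.array(uv,float)); d=np.c_[uv,np.ones(len(uv))]@np.linalg.inv(np.array(c['K'])).T@c['R']
    o=-c['R'].T@c['t']; return o+d*((z-o[2])/d[:,2])[:,None]
def cloud(c):
    v,u=np.mgrid[:480,:640]; Z=c['range_z'].astype(float); K=np.array(c['K'])
    P=np.stack([(u-K[0,2])/K[0,0]*Z,(v-K[1,2])/K[1,1]*Z,Z],-1); return (P-c['t'])@c['R']
def proj(c,p): return cv2.projectPoints(np.atleast_2d(np.array(p,float)),np.array(c['rvec'],float),c['t'],np.array(c['K'],float),None)[0][:,0]
E
python3 - <<'E'
from h import *
for n in ('scene','top'):
    c=snap(n); cv2.imwrite(f'pics/{n}0.png',c['pixels'][:,:,::-1]); np.savez(f'{n}0.npz',**c); print(n,-c['R'].T@c['t'],c['R'][2],c['K'][0][0])
print(bot.read_clock())
E
```

```text
pics
scene [1442.24681987 -170.37764897 1129.74569831] [-0.66442545  0.12775342 -0.73635445] 464.3909687452699
top [ 326.11520077   11.1000347  1302.01709988] [ 0.14460687 -0.01771017 -0.98933068] 506.6798699086101
0.1
```

View pics/scene0.png

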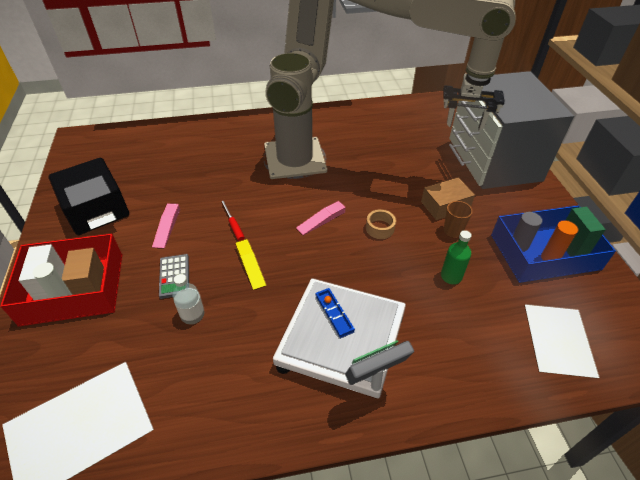

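View pics/top0.png

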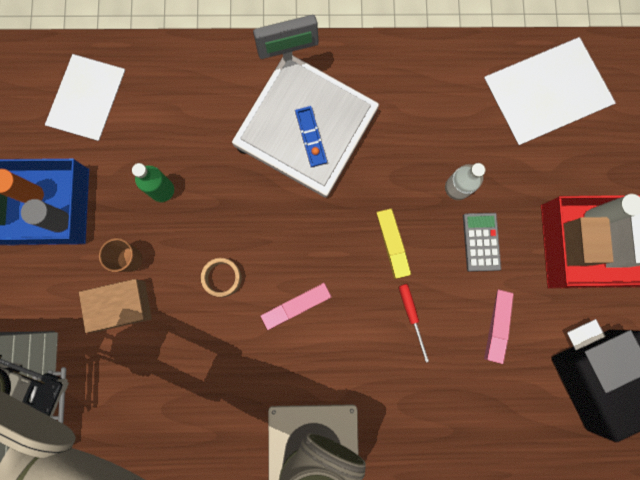

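Top view: the wedge-shaped candidates are yellow (394,243), pink (296,306) and pink (500,326). Only the yellow one fits the description; its tail is towards the robot near (400,268), with the screwdriver handle close behind at (406,292). The scale's low corner is at about (325,193), and the ball at (315,151) sits at the low end of the trough. I'll measure these and check an enlarged crop.

```bash
cat >> h.py <<'E'
def big(m,roi=None):
    if roi: k=np.zeros_like(m); x0,y0,x1,y1=roi; k[y0:y1,x0:x1]=1; m=m*k
    n,l,s,ce=cv2.connectedComponentsWithStats(m.astype(np.uint8)); i=1+np.argmax(s[1:,4]); return l==i
def hsv(c): return cv2.cvtColor(c['pixels'],cv2.COLOR_RGB2HSV)
def yel(c): h=hsv(c); return big(((h[...,0]>22)&(h[...,0]<36)&(h[...,1]>130)&(h[...,2]>90)).astype(np.uint8))
def tri(c1,p1,c2,p2):
    P=[np.array(c['K'])@np.c_[c['R'],c['t']] for c in (c1,c2)]
    X=cv2.triangulatePoints(P[0],P[1],np.array(p1,float).reshape(2,1),np.array(p2,float).reshape(2,1))[:,0]; return X[:3]/X[3]
E
python3 - <<'E'
from h import *
np.set_printoptions(precision=1,suppress=True)
S,T=[dict(np.load(f'{n}0.npz')) for n in('scene','top')]
for n,c in(('S',S),('T',T)):
    m=yel(c); P=cloud(c)[m]
    ok=(P[:,2]>-20)&(P[:,2]<60); P=P[ok]
    print(n,m.sum(),'z pct',np.percentile(P[:,2],[2,25,50,75,98]))
    ct=max(cv2.findContours(m.astype(np.uint8),0,1)[0],key=cv2.contourArea)
    ap=cv2.approxPolyDP(ct,4,True)[:,0]; print('poly',ap.tolist()); print(ray(c,ap,0)); 
    r=cv2.minAreaRect(P[:,:2].astype(np.float32)); print('rect',r)
    top=P[P[:,2]>25]; print('tail',len(top),top.mean(0) if len(top) else '', cv2.minAreaRect(top[:,:2].astype(np.float32)) if len(top)>5 else '')
    # scale casing: white + plate region, height>35
    h=hsv(c); C=cloud(c)
    roi=(230,50,385,200) if n=='T' else (265,270,415,400)
    b=big(((h[...,0]>100)&(h[...,0]<130)&(h[...,1]>150)&(h[...,2]>60)).astype(np.uint8),roi)
    ct=max(cv2.findContours(b.astype(np.uint8),0,1)[0],key=cv2.contourArea); q=cv2.boxPoints(cv2.minAreaRect(ct)); print('trough px',q.tolist()); B=C[b]; print('trough z',np.percentile(B[:,2],[5,50,95]))
    print('trough world', cv2.minAreaRect(B[:,:2].astype(np.float32)), B.mean(0))
    o=big(((h[...,0]<14)&(h[...,1]>170)&(h[...,2]>120)).astype(np.uint8),roi); v,u=np.nonzero(o); print('ball',o.sum(),u.mean(),v.mean(),C[o].mean(0))
    w=(h[...,1]<40)&(h[...,2]>150)&(C[...,2]>30)&(C[...,2]<90); w=big(w.astype(np.uint8),roi)|b
    ct=max(cv2.findContours(big(w.astype(np.uint8)).astype(np.uint8),0,1)[0],key=cv2.contourArea)
    hp=cv2.convexHull(ct); ap=cv2.approxPolyDP(hp,5,True)[:,0]; print('casing',ap.tolist()); print(np.array([C[y,x] for x,y in ap]))
cr=T['pixels'][130:310,290:490,::-1]; cv2.imwrite('pics/crop.png',cv2.resize(cr,None,fx=3.3,fy=3.3,interpolation=2))
E
```

```text
S 695 z pct [-0.4 10.5 19.2 26.1 31. ]
poly [[246, 239], [236, 245], [254, 289], [265, 283]]
[[ 394.7 -218.2    0. ]
 [ 415.2 -252.1    0. ]
 [ 600.7 -210.2    0. ]
 [ 584.5 -175.7    0. ]]
rect ((504.41900634765625, -212.83636474609375), (192.45899963378906, 46.48910140991211), 12.435476303100586)
tail 211 [ 464.4 -225.8   28. ] ((469.34393310546875, -224.10006713867188), (92.6871337890625, 39.65989303588867), 12.511273384094238)
trough px [[314.26422119140625, 293.5958557128906], [328.44036865234375, 285.3264465332031], [354.7357177734375, 330.4041442871094], [340.5595703125, 338.6735534667969]]
trough z [74.2 81.4 93.4]
trough world ((1074.1856689453125, -57.564476013183594), (94.80157470703125, 764.0654296875), 80.03219604492188) [785.3  -4.4  90.4]
ball 52 395.36538461538464 386.71153846153845 [970.9 116.4  -0.3]
casing [[311, 279], [404, 304], [395, 339], [347, 383], [273, 359]]
[[ 632.8  -42.6   50.9]
 [ 772.3  193.    62.3]
 [ 874.5  136.    66.4]
 [ 968.6  -12.4   66.6]
 [ 869.8 -180.3   59.5]]
T 1143 z pct [-0.9 11.5 21.2 26.4 31.5]
poly [[379, 211], [394, 275], [408, 275],
[... 240 characters left out ...]
3.7   27.9] ((468.9297180175781, -222.03395080566406), (95.82424926757812, 40.63094711303711), 13.376216888427734)
trough px [[295.1922607421875, 110.0384750366211], [310.33843994140625, 105.90770721435547], [316.0615234375, 126.89232635498047], [300.91534423828125, 131.02310180664062]]
trough z [76.4 81.3 94.8]
trough world ((586.4547729492188, -1.4228782653808594), (519.2296142578125, 46.20189666748047), 2.330946445465088) [818.6   7.8  86.9]
ball 29 315.1034482758621 150.48275862068965 [717.5 -13.6 136.6]
casing [[282, 58], [294, 57], [377, 103], [326, 195], [232, 142]]
[[ 987.1   66.7   74.8]
 [ 992.5   35.8   69.5]
 [ 871.2 -178.2   55.7]
 [ 628.6  -41.5   53.3]
 [ 766.4  195.2   63.4]]
```

View pics/crop.png

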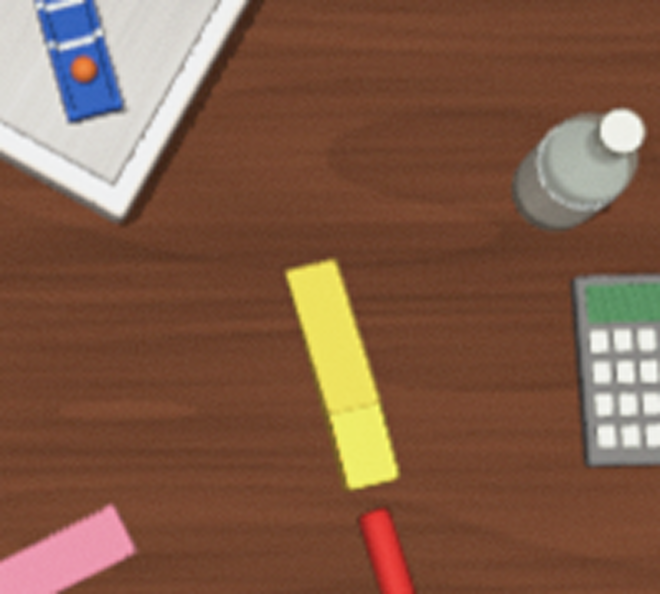

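The crop confirms the yellow wedge: its brighter tail runs from crop (330,410) to (398,488), and its thin end points away from the robot. The red driver handle is about 20 mm behind the tail. Next I'll triangulate the wedge, scale and level.

```bash
cat >> h.py <<'E'
def level(c,roi):
    h=hsv(c); H,Sa,V=[h[...,i].astype(int) for i in range(3)]
    k=np.zeros(H.shape,bool); k[roi[1]:roi[3],roi[0]:roi[2]]=1
    blue=k&(H>100)&(H<130)&(Sa>140)&(V>50)
    o=big((k&(H<16)&(Sa>140)&(V>100)).astype(np.uint8))
    ct=cv2.convexHull(np.argwhere(blue)[:,::-1].astype(np.int32)); m=np.zeros(H.shape,np.uint8); cv2.fillConvexPoly(m,ct,1)
    q=cv2.boxPoints(cv2.minAreaRect(ct))
    mw=cv2.erode(m,np.ones((3,3)))>0; mw=(mw&(Sa<110)&(V>150)).astype(np.uint8)
    n,l,s,ce=cv2.connectedComponentsWithStats(mw); i=1+np.argsort(-s[1:,4])[:2]
    v,u=np.nonzero(o); wt=(Sa[o]*1.0)
    return dict(ball=np.array([u.mean(),v.mean()]),n=int(o.sum()),marks=ce[i],ms=s[i,4],box=q,hull=ct[:,0])
ROI=dict(top=(290,98,332,172),scene=(308,280,360,345))
E
python3 - <<'E'
from h import *
np.set_printoptions(precision=1,suppress=True)
S,T=[dict(np.load(f'{n}0.npz')) for n in('scene','top')]
L=[level(T,ROI['top']),level(S,ROI['scene'])]
for l in L: print({k:np.array(v).round(1).tolist() for k,v in l.items() if k!='hull'})
print('ball',tri(T,L[0]['ball'],S,L[1]['ball']))
mt=L[0]['marks'];ms=L[1]['marks']; mt=mt[np.argsort(-mt[:,1])]; ms=ms[np.argsort(ms[:,1])]
M=[tri(T,a,S,b) for a,b in zip(mt,ms)]; print('marks near,far',M,'sep',np.linalg.norm(M[1]-M[0]), 'yaw',np.degrees(np.arctan2(*(M[1]-M[0])[1::-1])))
# box centre, ends
for l,z,c in((L[0],85,T),(L[1],85,S)):
    w=ray(c,l['box'],z)[:,:2]; r=cv2.minAreaRect(ray(c,l['hull'],z)[:,:2].astype(np.float32)); print('trough',r)
# casing corners triangulated (near,left,right)
for n,a,b in(('near',(326,195),(311,279)),('left',(232,142),(404,304)),('right',(377,103),(273,359))): print(n,tri(T,a,S,b))
# wedge corners: top poly and scene poly
a=[(379,211),(392,211),(394,275),(408,275)]; b=[(265,283),(254,289),(246,239),(236,245)]
W=np.array([tri(T,p,S,q) for p,q in zip(a,b)]); print('wedge tipL tipR tailL tailR');print(W)
d=W[:2].mean(0)-W[2:].mean(0); print('mids',W[:2].mean(0),W[2:].mean(0),np.degrees(np.arctan2(d[1],d[0])),np.linalg.norm(d[:2]))
for c in(T,S):
    m=yel(c);P=cloud(c)[m];P=P[(P[:,2]>-5)&(P[:,2]<35)]; mu=P.mean(0); u,s,v=np.linalg.svd(P[:,:2]-mu[:2],full_matrices=False); print('pca yaw',np.degrees(np.arctan(v[0][1]/v[0][0])),mu)
print(bot.read_tool_rot(), bot.read_opening())
E
```

```text
{'ball': [314.9, 150.5], 'n': 37, 'marks': [[308.8, 130.5], [312.7, 142.2]], 'ms': [42, 41], 'box': [[295.1000061035156, 110.0999984741211], [310.5, 105.80000305175781], [326.29998779296875, 162.10000610351562], [310.79998779296875, 166.39999389648438]]}
{'ball': [350.6, 283.8], 'n': 146, 'marks': [[330.9, 307.8], [337.2, 316.6]], 'ms': [22, 17], 'box': [[314.29998779296875, 293.6000061035156], [328.6000061035156, 285.20001220703125], [354.8999938964844, 330.29998779296875], [340.6000061035156, 338.70001220703125]]}
ball [726.3  14.4 136.7]
marks near,far [array([758.6,  -9.5,  78.5]), array([789.3,   0.5,  79.6])] sep 32.38067106078167 yaw 18.058433698008127
trough ((772.9938354492188, -4.195587158203125), (151.49774169921875, 40.6349983215332), 14.162315368652344)
trough ((775.2437133789062, -4.865818023681641), (152.4457550048828, 44.8076171875), 15.473503112792969)
near [630.  -41.9  47.1]
left [768.7 195.6  56.6]
right [ 869.7 -178.9   58.8]
wedge tipL tipR tailL tailR
[[ 594.3 -178.1   13.8]
 [ 597.6 -213.9   -3. ]
 [ 425.4 -213.1   31.9]
 [ 426.7 -250.1   12.3]]
mids [ 595.9 -196.     5.4] [ 426.  -231.6   22.1] 11.845013315543849 173.62208131950322
pca yaw 12.469407978225727 [ 508.7 -213.8   18.9]
pca yaw 12.392415696849053 [ 518.4 -212.4   18. ]
[[-0.9  0.4 -0. ]
 [ 0.4  0.9 -0. ]
 [ 0.  -0.  -1. ]] 93.26428145252984
```

```bash
sed -i 's/^    v,u=np.nonzero(o); wt=.*$/    mb=cv2.dilate(m,np.ones((3,3)))>0; o=big((mb\&((H<16)|(H>172))\&(Sa>120)\&(V>90)).astype(np.uint8)); v,u=np.nonzero(o)/' h.py
cat >> h.py <<'E'
YAW=np.radians(14.9); X=np.array([np.cos(YAW),np.sin(YAW)]); COR=np.array([648,-37.5])
def ballpos(show=False):
    "ball place along the level, mm, from each view alone and both together"
    r=[];C=[snap('top'),snap('scene')];L=[level(C[0],ROI['top']),level(C[1],ROI['scene'])]
    B=tri(C[0],L[0]['ball'],C[1],L[1]['ball'])
    mt=L[0]['marks'];ms=L[1]['marks']; mt=mt[np.argsort(-mt[:,1])]; ms=ms[np.argsort(ms[:,1])]
    M=np.array([tri(C[0],a,C[1],b) for a,b in zip(mt,ms)])
    Tm=[ray(c,l['box'],85)[:,:2].mean(0)@X for c,l in zip(C,L)]
    return dict(ball=B,mm=(B-M.mean(0))[:2]@X, msep=np.linalg.norm(M[1]-M[0]), tro=B[:2]@X-np.mean(Tm), n=[l['n'] for l in L])
def rot(yaw,flip=0):
    a=yaw+flip*np.pi; c,s=np.cos(a),np.sin(a); return np.array([[c,s,0],[s,-c,0],[0,0,-1.]])
E
python3 - <<'E'
from h import *
np.set_printoptions(precision=1,suppress=True)
print(ballpos())
w=np.radians(12.4); d=np.array([np.cos(w),np.sin(w)]); O=np.array([452,-227.]); g=O-8*d
best=None
for f in(0,1):
    q=bot.solve_ik([*g,150],rot(w,f)); 
    q2=bot.solve_ik([*(COR-60*X),5],rot(YAW,f)); print(f,q,q2)
f=min((0,1),key=lambda f:np.abs(np.array(bot.solve_ik([*g,150],rot(w,f)))[5]))
bot.move_ptp([*g,150],rot(w,f)); bot.servo_line([*g,40],vel=150); bot.servo_line([*g,5],vel=60)
print(f,bot.read_contact_force(),bot.read_tool_pos(),bot.read_clock())
bot.command_gripper(36); print(bot.read_opening(),bot.read_finger_force(),bot.read_contact_force(),bot.read_clock())
E
```

```text
{'ball': array([734.4, -14.5,  86.5]), 'mm': np.float64(-40.81161864135522), 'msep': np.float64(32.52092523900542), 'tro': np.float64(-40.751392647072066), 'n': [40, 38]}
0 [-33.1  -5.8 105.9  -0.   79.9  44.5] [-10.1  17.8  96.8  -0.   65.3  65. ]
1 [ -33.1   -5.8  105.9   -0.    79.9 -135.5] [ -10.1   17.8   96.8   -0.    65.3 -115. ]
0 [-0.3 -0.6 -0.2] [ 444.2 -228.7    4.9] 4.7167
40.26349526997759 29.989115595817566 [ 0.2  0.4 -0.5] 5.5917
```

Run:
```python
from h import *
np.set_printoptions(precision=1,suppress=True)
p=bot.read_tool_pos(); bot.servo_line([p[0],p[1],13],vel=30)
g=COR-205*X; bot.servo_line([*g,13],rot(YAW),vel=100); bot.servo_line([*g,5],vel=25); bot.dwell(.3)
print(bot.read_contact_force(),bot.read_tool_pos(),bot.read_clock(),bot.read_opening())
S,T=snap('scene'),snap('top')
for c in(T,S):
    m=yel(c);P=cloud(c)[m];P=P[(P[:,2]>-5)&(P[:,2]<20)]
    e=(P[:,:2]-COR)@X; l=(P[:,:2]-COR)@[-X[1],X[0]]
    far=e>np.percentile(e,85); print('tip x in scale',np.percentile(e,[98,99.5]),'lat mean near tip',l[far].mean(), np.polyfit(e,l,1))
cv2.imwrite('pics/pre.png',np.hstack([cv2.resize(T['pixels'][40:300,200:420],(440,520)),cv2.resize(S['pixels'][200:350,230:330],(346,520))])[:,:,::-1])
```

```text
[ 0.5 -1.7 -0.7] [450.  -90.2   4.9] 8.3083 39.918990222464366
tip x in scale [-45.6 -45.2] lat mean near tip -0.1171047042987617 [ -0.4 -19.7]
tip x in scale [-48.9 -45.5] lat mean near tip -2.5113231712961177 [-0.  -0.8]
```

View pics/pre.png

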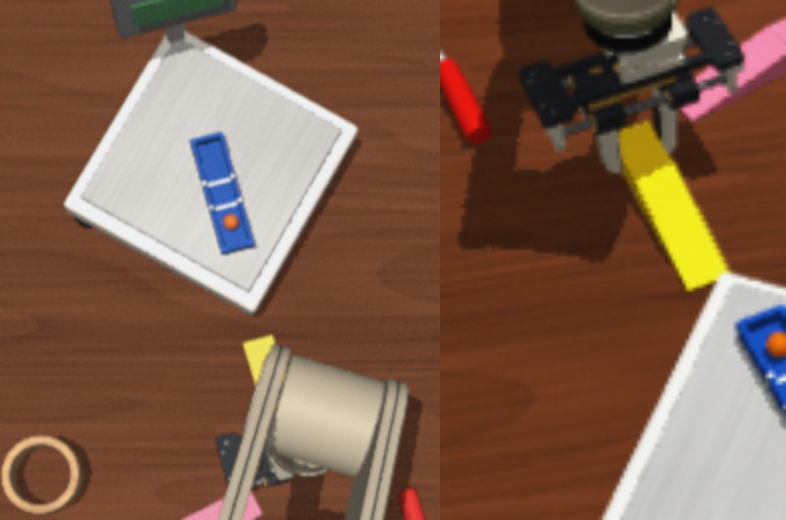

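The wedge is in line with the scale axis, with its tip about 45 mm short of the corner point and the ball still at the low end. Now I'll ease it in.

Run:
```python
from h import *
np.set_printoptions(precision=1,suppress=True)
s=-205.
def go(s,v): bot.servo_line([*(COR+s*X),5],vel=v)
go(-165,40); f0=bot.read_contact_force()
print(f0)
s=-165.; b0=None
while s<-90:
    s+=4; go(s,20); f=bot.read_contact_force()-f0; b=ballpos()
    print(s,f,'along',round(float(f[:2]@X),1),round(b['mm'],1),round(b['tro'],1),b['n'])
    if np.linalg.norm(f)>12 or b['tro']>-32 : break
print(bot.read_clock(),bot.read_tool_pos())
```

```text
[-0.1 -0.1 -1.6]
-161.0 [0.3 0.9 0.8] along 0.6 -40.9 -40.7 [40, 39]
-157.0 [-0.2 -0.1  0.9] along -0.2 -40.9 -40.7 [40, 39]
-153.0 [1.3 0.  2.4] along 1.3 -40.9 -40.8 [40, 39]
-149.0 [ 0.8 -0.4  1.7] along 0.7 -40.9 -40.7 [40, 39]
-145.0 [1.2 0.1 0.7] along 1.2 -40.8 -40.7 [40, 38]
-141.0 [ 0.4 -0.2  1.2] along 0.4 -40.9 -40.8 [40, 39]
-137.0 [1.  1.1 0.4] along 1.3 -40.9 -40.7 [40, 39]
-133.0 [-12.1  -2.   12.2] along -12.2 -40.9 -40.7 [40, 39]
13.1583 [517.3 -72.2   4.9]
```

Run:
```python
from h import *
np.set_printoptions(precision=2,suppress=True)
bot.dwell(.5); print(bot.read_contact_force(),bot.read_torque(),bot.read_tool_pos(),bot.read_clock())
b=ballpos();print(b['mm'],b['tro'])
bot.servo_line([*(COR-132.3*X),5],vel=5); print(bot.read_contact_force()); bot.dwell(.3);print(bot.read_contact_force(),bot.read_tool_pos())
b=ballpos();print(b['mm'],b['tro'])
```

```text
[-12.37  -3.66   9.99] [-0.57  2.05  0.03] [517.37 -72.2    4.92] 13.6583
-40.97191781680563 -40.76001417711461
[-15.74  -3.27  13.27]
[-16.46  -3.47  13.58] [517.4  -72.2    4.89]
-40.91978238553589 -40.789620779926054
```

Run:
```python
from h import *
np.set_printoptions(precision=2,suppress=True)
bot.servo_line([*(COR-137*X),5],vel=20); bot.dwell(.2); print(bot.read_contact_force(),bot.read_torque(),bot.read_tool_pos())
bot.command_gripper(60); bot.dwell(.2); print(bot.read_contact_force(),bot.read_tool_pos(),bot.read_clock())
S,T=snap('scene'),snap('top')
for c in(T,S):
    m=yel(c);P=cloud(c)[m];P=P[(P[:,2]>-5)&(P[:,2]<40)]
    e=(P[:,:2]-COR)@X; l=(P[:,:2]-COR)@[-X[1],X[0]]; print(len(e),np.percentile(e,[1,99]),np.polyfit(e,l,1),np.polyfit(e,P[:,2],1))
cv2.imwrite('pics/j.png',np.hstack([cv2.resize(T['pixels'][120:280,250:400],(412,440)),cv2.resize(S['pixels'][215:325,240:340],(400-12,440))])[:,:,::-1])
```

```text
[-0.14  0.62 -0.09] [ 0.    0.25 -0.01] [515.64 -72.7    4.95]
[0.18 0.5  0.63] [515.58 -72.72   4.97] 15.8
3 [-3.91  1.95] [ 0.09 19.39] [-0.34  7.98]
499 [-155.    -24.96] [-0.02 -4.99] [-0.1 13.1]
```

View pics/j.png

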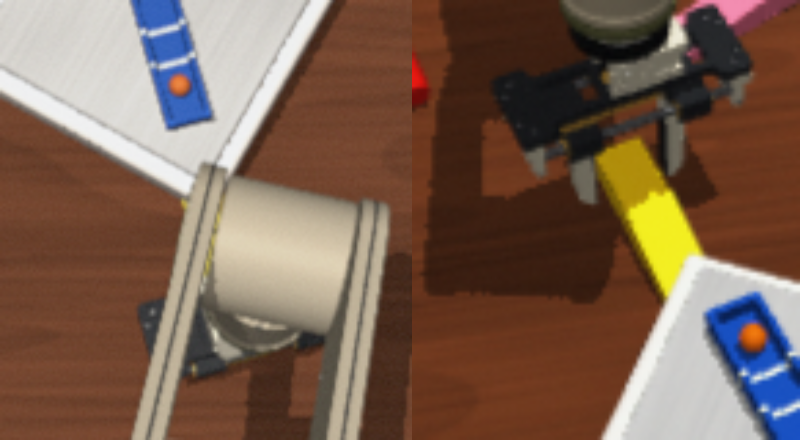

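Nothing else is in contact. The gripped arm was pressing the wedge down (+13 N), which stopped it sliding. I've let go and will push from behind the tail with the fingers, which adds no down-force.

```bash
cat > push.py <<'E'
from h import *
np.set_printoptions(precision=1,suppress=True)
def go(s,v=10,z=5): bot.servo_line([*(COR+s*X),z],vel=v)
def along(f0): f=bot.read_contact_force()-f0; return round(float(f[:2]@X),1),round(float(f[2]),1)
E
python3 - <<'E'
from push import *
go(-137,100,50); go(-195,150,50); bot.command_gripper(20); go(-195,100,5); bot.dwell(.2)
f0=bot.read_contact_force(); np.save('f0.npy',f0)
go(-172,60); s=-172.
while s<-148:
    s+=1; go(s,8); a=along(f0); b=ballpos(); d=(bot.read_tool_pos()[:2]-COR)@X
    print(s,round(d,1),a,round(b['mm'],1),b['n'])
    if abs(a[0])>11 or b['mm']>-36: break
print(bot.read_clock())
E
```

```text
-171.0 -171.1 (-0.6, -0.5) -40.9 [40, 39]
-170.0 -170.0 (0.0, -0.1) -40.9 [40, 39]
-169.0 -169.0 (-0.4, 0.1) -40.9 [40, 39]
-168.0 -168.0 (0.6, 0.8) -40.9 [40, 39]
-167.0 -167.2 (-1.8, 1.1) -41.1 [41, 39]
-166.0 -166.7 (-6.1, 4.6) -40.9 [40, 38]
-165.0 -166.4 (-9.3, 7.8) -40.9 [40, 39]
-164.0 -166.1 (-12.6, 12.0) -40.9 [40, 39]
22.1833
```

Run:
```python
from push import *
f0=np.load('f0.npy'); s=-164.; z=5.
for i in range(14):
    a=along(f0); b=ballpos(); p=bot.read_tool_pos()
    print(s,round(z,1),'act',round((p[:2]-COR)@X,1),round(p[2],2),a,round(b['mm'],1))
    if b['mm']>-36 or abs(a[0])>14: break
    if abs(a[1])>2: z=np.clip(z+.1*a[1],3,12)
    else: s+=.7
    go(s,5,z); bot.dwell(.1)
print(bot.read_clock())
```

```text
-164.0 5.0 act -166.1 4.89 (-13.9, 12.0) -40.9
-164.0 6.2 act -165.9 5.08 (-6.0, -1.0) -40.9
-163.3 6.2 act -165.7 4.94 (-8.5, -0.1) -40.9
-162.60000000000002 6.2 act -165.7 4.92 (-12.2, 4.5) -40.9
-162.60000000000002 6.6 act -165.7 4.99 (-9.8, -0.1) -40.9
-161.90000000000003 6.6 act -165.3 4.94 (-12.2, 1.2) -40.7
-161.20000000000005 6.6 act -165.2 4.96 (-16.4, 5.1) -40.5
25.2917
```

Run:
```python
from push import *
f0=np.load('f0.npy'); s=-161.2; z=6.6
for i in range(24):
    a=along(f0); b=ballpos(); p=bot.read_tool_pos()
    print(round(s,1),round(z,1),'act',round((p[:2]-COR)@X,1),round(p[2],2),a,round(b['mm'],1))
    if b['mm']>-26 or abs(a[0])>19: break
    z=np.clip(z+.1*(a[1]+1),3,12)
    if a[1]<3: s+=1
    go(s,8,z)
print(bot.read_clock())
```

```text
-161.2 6.6 act -165.3 4.95 (-17.4, 5.4) -40.5
-161.2 7.2 act -164.9 5.24 (-12.1, -1.1) -40.4
-160.2 7.2 act -163.5 5.38 (-10.6, -0.6) -40.1
-159.2 7.3 act -162.5 5.43 (-10.9, -0.7) -39.4
-158.2 7.3 act -161.4 5.45 (-9.9, -0.4) -37.7
-157.2 7.4 act -160.3 5.56 (-10.0, -1.7) -37.5
-156.2 7.3 act -159.3 5.51 (-9.6, -0.5) -35.8
-155.2 7.3 act -158.6 5.39 (-11.0, -0.0) -34.6
-154.2 7.4 act -157.6 5.51 (-11.6, -0.4) -34.1
-153.2 7.5 act -156.5 5.59 (-10.4, -0.4) -32.9
-152.2 7.6 act -155.4 5.65 (-10.5, -0.4) -32.2
-151.2 7.6 act -154.4 5.73 (-10.1, -0.4) -31.4
-150.2 7.7 act -153.3 5.81 (-9.7, -1.1) -30.4
-149.2 7.7 act -152.3 5.79 (-9.7, -1.5) -29.4
-148.2 7.6 act -151.3 5.74 (-8.6, -1.1) -28.6
-147.2 7.6 act -150.6 5.59 (-10.4, -1.1) -27.4
-146.2 7.6 act -149.5 5.6 (-9.2, -0.8) -27.2
-145.2 7.6 act -148.5 5.64 (-9.2, -1.9) -26.5
-144.2 7.5 act -147.5 5.54 (-10.7, -0.5) -25.6
32.1167
```

Pushing now moves the wedge smoothly at about 10 N, with the ball following. I'll continue to about -7 mm, then check the wedge's alignment.

Run:
```python
from push import *
f0=np.load('f0.npy'); s=-144.2; z=7.5
for i in range(14):
    a=along(f0); b=ballpos(); p=bot.read_tool_pos()
    print(round(s,1),round(z,1),'act',round((p[:2]-COR)@X,1),round(p[2],2),a,round(b['mm'],1))
    if b['mm']>-9 or abs(a[0])>17: break
    z=np.clip(z+.1*(a[1]+1),3,12)
    if a[1]<3: s+=min(2,-b['mm']-7)
    go(s,8,z)
bot.dwell(.8); b=ballpos(); print(b,bot.read_clock(),(bot.read_tool_pos()[:2]-COR)@X,along(f0),s,z)
S=snap('scene')
m=yel(S);P=cloud(S)[m];P=P[(P[:,2]>-5)&(P[:,2]<40)]
e=(P[:,:2]-COR)@X; l=(P[:,:2]-COR)@[-X[1],X[0]]; print(len(e),np.percentile(e,[1,99]),np.percentile(l,[1,99]),np.polyfit(e,l,1))
cv2.imwrite('pics/k.png',cv2.resize(S['pixels'][215:325,250:370],(720,580))[:,:,::-1])
```

```text
-144.2 7.5 act -147.5 5.55 (-10.8, -1.8) -25.1
-142.2 7.4 act -145.4 5.45 (-9.4, -1.8) -24.3
-140.2 7.3 act -143.4 5.39 (-10.1, -1.0) -22.7
-138.2 7.3 act -141.4 5.36 (-9.0, -1.1) -20.7
-136.2 7.3 act -139.4 5.39 (-9.5, -1.7) -16.8
-134.2 7.3 act -137.4 5.26 (-9.2, -1.6) -14.5
-132.2 7.2 act -135.7 5.05 (-9.6, -0.9) -13.7
-130.2 7.2 act -133.7 5.06 (-10.0, -0.7) -11.5
-128.2 7.2 act -131.7 5.07 (-9.8, -2.1) -9.8
-126.2 7.1 act -129.7 5.0 (-10.7, -0.9) -8.8
{'ball': array([767.7,  -5.6,  90.4]), 'mm': np.float64(-7.5159975336635725), 'msep': np.float64(34.00493744682946), 'tro': np.float64(-8.567810495889148), 'n': [39, 39]} 37.6167 -129.69389328175592 (-10.6, -1.3) -126.19999999999999 7.13
360 [-118.   -22.9] [-20.5  29.5] [-0.1 -8.2]
```

View pics/k.png

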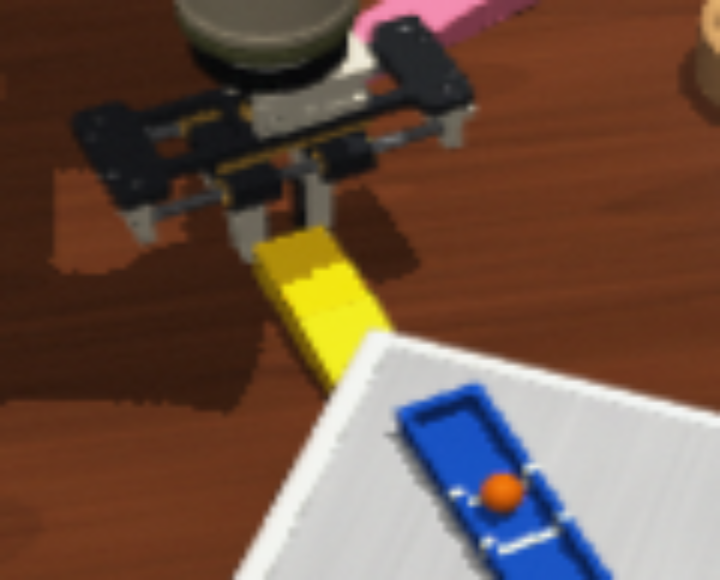

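The wedge is straight under the corner, and the ball sits at the near mark with about 8 mm to go.

Run:
```python
from push import *
f0=np.load('f0.npy'); s=-126.2; z=7.1
def rep():
    bot.dwell(1.0); B=[ballpos() for _ in range(3)]; mm,tr=[np.mean([b[k] for b in B]) for k in('mm','tro')]
    print(round(s,1),'act',round((bot.read_tool_pos()[:2]-COR)@X,1),along(f0),'mm %.1f tro %.1f sep %.1f z %.1f'%(mm,tr,B[0]['msep'],B[0]['ball'][2])); return (mm+tr)/2
x=-8.
for k in range(5):
    n=-x/.9 if k else 6.
    if n<.7: break
    while n>0.05:
        d=min(1.5,n); s+=d; n-=d; go(s,8,z); a=along(f0); z=np.clip(z+.1*(a[1]+1),3,12)
        if abs(a[0])>17: print('force',a); break
    x=rep()
print(bot.read_clock(),z)
go(s-25,40,z); s-=25; rep(); print(bot.read_clock())
```

```text
-120.2 act -123.5 (-9.7, -0.5) mm -2.7 tro -2.9 sep 33.5 z 89.9
-117.1 act -120.3 (-8.7, -1.5) mm 0.1 tro -0.1 sep 33.1 z 90.7
42.5667 6.89
-142.1 act -142.1 (-1.0, 0.0) mm 0.1 tro -0.1 sep 33.2 z 90.5
44.6417
```

Run:
```python
from push import *
go(-150,60,5); go(-150,100,120); bot.dwell(.5)
b=ballpos(); print(b['mm'],b['tro'],bot.read_contact_force(),bot.read_clock())
S=snap('scene');T=snap('top')
cv2.imwrite('pics/f.png',np.hstack([cv2.resize(T['pixels'][60:280,240:400],(400,550)),cv2.resize(S['pixels'][215:350,270:368],(399,550))])[:,:,::-1])
```

```text
0.038102313672291 -0.04215806407717082 [-0.2 -0.8  0.1] 46.825
```

View pics/f.png

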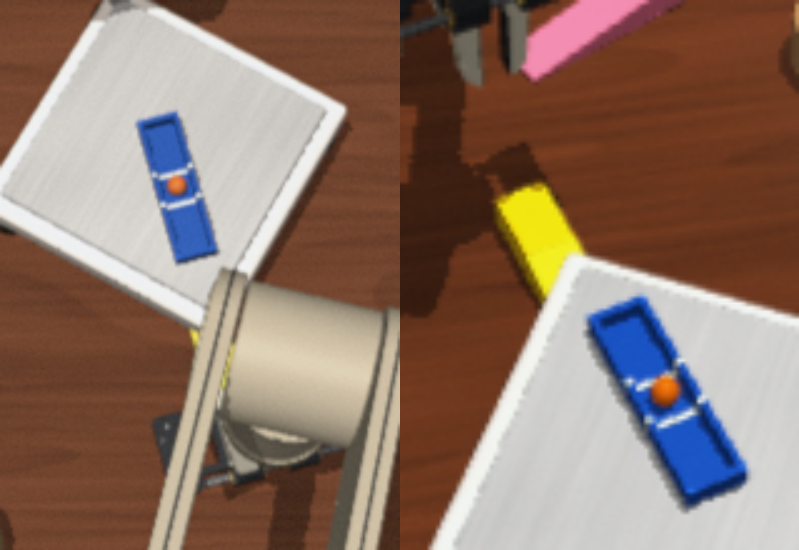

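The ball rests between the marks in both views, at (177,185) and (665,390). The wedge is straight under the corner and the gripper is clear.

```bash
python3 -c "
from rig import bot
print(bot.hand_in(), bot.read_clock())"
```

```text
the job is handed in; nothing more can be done
the job is handed in; nothing more can be done
```

I handed the job in at about 47 s of the 72 s allowed, with no verdict returned: the yellow wedge is flat and released under the low corner, and the ball measured within about 0.1 mm of centre; an early blocked push read up to about 21 N at the wrist, so wedge–scale force is the one limit I could not confirm.

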